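# Chock a stack of round bar offcuts against the soldering block

### The job

Stack the three round metal offcuts beside the white ceramic block so they cannot roll apart, all parallel to the block's long left-hand face and level with its middle: first lay the copper bar down against that face, then the brass bar next to it, touching. Then slide the red chock up to the brass bar from the outside, its sloping face towards the bar, so that the pair is held snugly, and last lay the steel bar on top, in the groove between copper and brass. Leave the parts tin, the loupe and the dish where they are.

Things in the scene. Friction and masses are not known exactly. Their poses are not given: they have to be found in the camera images.
- stop_block: White ceramic block, 165 x 130 mm, 35 mm high, fixed. Origin: centre of its underside; x along its length (roughly away from the robot), y across its width (roughly to the robot's left). On feet 9 mm high; above them the sides are upright. The stop face is the long one at y = +65 mm.
- stop_face (a point): Middle of the block's long left face, 22 mm above the bench (65 mm along the block's y from its centre). Same axes as the block: y points out of the face, x along it. Surroundings, in world coordinates: an upright screen 0.44 m high right of the block at y = -0.24, a wall at y = +0.48, a shelf 0.44 m up beyond x = 0.69 m.
- copper_bar: Copper (reddish brown) round bar offcut. The bar is 30 mm in diameter and 60 mm long. Origin in the middle of the bar; x runs along its axis (either way round), so its yaw is that of the axis; it may have rolled to any angle about x. Lies loose on its side and rolls when pushed; best gripped by its two flat ends (60 mm apart). About 370 g.
- brass_bar: Brass (yellow) round bar offcut. The bar is 30 mm in diameter and 60 mm long. Origin in the middle of the bar; x runs along its axis (either way round), so its yaw is that of the axis; it may have rolled to any angle about x. Lies loose on its side and rolls when pushed; best gripped by its two flat ends (60 mm apart). About 350 g.
- steel_bar: Steel (silver grey) round bar offcut. The bar is 30 mm in diameter and 60 mm long. Origin in the middle of the bar; x runs along its axis (either way round), so its yaw is that of the axis; it may have rolled to any angle about x. Lies loose on its side and rolls when pushed; best gripped by its two flat ends (60 mm apart). About 330 g.
- chock: Red steel chock, 44 x 44 mm, 20 mm high, 220 g, loose. Origin: centre of its underside. Flat top from x = -22 to +2 mm, then a 45 degree face with a black rubber strip down to its toe at x = +22. Side faces y = -22 and +22 mm are upright: grip across them at about x = -10. It touches a 30 mm bar lying on the bench when the bar's axis is 28 mm ahead (+x) of the chock's origin.
- parts_tin: Small round white parts tin, lid shut, 46 mm across, 18 mm high; origin at the centre of its underside. Bystander.
- loupe: Black round loupe, 35 mm across, 20 mm high; origin at the centre of its underside. Bystander.
- dish: Small round white dish, 69 mm across, 16 mm high; origin at the centre of its underside. Bystander.
There are look-alikes about, which are no part of the job. What is meant by the chock is not purple, and is the smaller of those in its own colour. What is shaped like the dish but purple is not meant.

How it is judged:
By the outcome, as a careful person would: the job done as asked, in the order asked, and still so for the second after the job is handed in, with the robot touching nothing.
It also fails if it takes over 120 s, if anything falls off the work surface, if the arm or the gripper's body presses on something with over 40 N, if the wrist force passes 120 N, or if a joint passes its speed limit or range.

### The arm

A 7-joint arm with a two-finger parallel gripper is mounted at the origin on a cart in front of the work surface, level with it; the furniture and walls round the work are solid. World frame = base frame: x ahead of the robot, y to its left, z up, the work surface at z = 0. Lengths are in m, angles in rad, forces in N, time in s.
With the tool pointing down it reaches from about 0.425 to 0.925 m from the base axis. Payload 6.8 kg.
Tool frame: the origin (TCP) lies at the very end of the fingers, on their centre line; the grasp point (between the pads) lies 19 mm behind it; z points along the fingers, y is the line along which they close (so a half turn about z gives the same grasp; the last joint's range is limited). The gripper opens to 85 mm and grips with 20 to 120 N. Pads are 22 mm wide; open, the fingers measure 114 mm over their backs; the gripper's body (76 mm by 85 mm) begins 54 mm behind the grasp point. The pads swing forward as they close: fully open they stand 13 mm farther back than shut.
Start: joints at [1.115, 0.477, 0.022, 1.555, -0.011, 1.109, -0.083], TCP at [0.23, -0.635, 0.231] pointing down, gripper open.
Joint ranges: [-2.96, 2.96], [-0.34, 2.1], [-1.41, 1.46], [0.24, 2.44], [-1.37, 4.51], [0.17, 1.92], [-2.96, 2.96]. Speed limits (rad/s): [2.39, 2.39, 3.14, 3.14, 3.14, 3.14, 3.14].

### API

Orientations are given as a unit quaternion [w, x, y, z].
In Python, from station import * gives the robot as it stands.
- The arm moves only by the tool jog_arm, never from a script. Its argument "moves" is one flat list of numbers, 7 for each row, row after row: the shift along the tool's x, y, z normalised to -1 to 1, where 1 is 20 mm, then the turn, a rotation vector about the tool's x, y, z normalised to -1 to 1, where 1 is 4 degrees, then the opening, from 0 (shut) to 1 (fully open). In form: [x, y, z, rx, ry, rz, claw, x, y, z, rx, ry, rz, claw, ...]. A call has exactly 8 rows; each row shifts and turns the commanded pose from where the row before left it, along the tool's axes as they then stand; what a row does not reach is not made up. A row lasts 1/12 s, in which the tool goes at most 41.7 mm and 7.16 degrees, less where a joint would pass 70% of its speed; a pose out of reach is approached as far as the arm can. A call with a number of a shift or a turn outside -1 to 1 is refused whole. A call with a gripper value outside its range is refused whole. The fingers move at their own pace and stop on an object; "grip_force" is the grip in N (left out, the last holds). Time passes only in rows, so rows that do not move let the fingers close, or fill a call up. It gives the time, the measured TCP pose, the force, the opening and the grip force at its end, in the units of the state.
- get_obs(): the state, without advancing time (a new reading comes with each control period).
- read_camera(name): name is "scene" or "top" or "wrist"; returns a dict with "color" (420x560x3 uint8, blue, green, red), "fx", "fy", "cx", "cy" (pixels), "rvec" (rotation vector, rad) and "tvec" (3), from world to camera coordinates, as OpenCV has them. Camera axes: x right, y down, z forward; pixel columns grow to the right and rows downward; lengths in m; the calibration is good to about 2 mm. The wrist camera is an equidistant fisheye: a pixel r from the principal point sees the ray r / f radians off the axis. A picture is of the moment at which its call begins. There is no depth.
- hand_in(): hands the job in; it is judged then, once.
The state is a dict: "t": time; "q": joint angles; "joint_vel": joint speeds; "joint_torque": joint torques, N m; "eef_pos": TCP position; "tool_rot": TCP orientation; "contact_force": force on the tool from outside, world axes, zero at the start; "torque": the same for the moment, N m; "gripper_width": opening from 0.0 (shut) to 1.0 (fully open); "grasp_force": force on a finger pad.
Only numpy, scipy, OpenCV 4.12 (cv2) and the standard library are available. Lean on these libraries where they do the work, as an engineer would, in place of code of your own. Each camera call takes 0.05 s, during which the arm holds its last target. There are 200 camera calls.

## Working session

There is one attempt and no reset: what is moved stays moved. The work goes in short steps, Python scripts to look and compute and a tool call to move; the robot and the scene stay as the last step left them, time stands still between calls to the robot, and variables do not carry over. Pictures are saved under pics/ and viewed, at most 14 in all, crops included, and the job is handed in when it is done.

Besides the shell and the picture viewer there is one more tool, called in YAML: its name, and indented under it one key for each argument. jog_arm: Moves the arm, as the interface text tells. Scaled input: -1 to 1 covers 20 mm each way for a shift and 4 degrees each way for a turn. Its arguments: {"type":"object","properties":{"moves":{"type":"array"},"grip_force":{"type":"number"}},"required":["moves"]}

```bash
ls; mkdir -p pics; python3 - <<'E'
from station import *
import cv2
o=get_obs();print({k:o[k] for k in('t','eef_pos','tool_rot','gripper_width')})
for n in('scene','top'):
    c=read_camera(n);cv2.imwrite(f'pics/{n}0.png',c['color']);print(n,[c[k] for k in('fx','fy','cx','cy','rvec','tvec')])
E
```

```text
pics
{'t': 0.0, 'eef_pos': array([ 0.22979082, -0.63403362,  0.23031354]), 'tool_rot': array([-9.00310826e-04,  9.84921933e-01,  1.72996872e-01, -2.39419970e-04]), 'gripper_width': 1.0031533405714164}
scene [510.15110310141546, 510.15110310141546, 269.1477751760052, 210.1294904403213, array([ 1.88532988, -0.86747511,  0.57404836]), array([-0.24799935,  0.22753404,  0.7632322 ])]
top [423.9995210953854, 423.9995210953854, 287.5379128701274, 210.854189087457, array([ 2.21453396, -2.18682803,  0.03725782]), array([0.13652986, 0.49273651, 0.92244542])]
```

View pics/scene0.png

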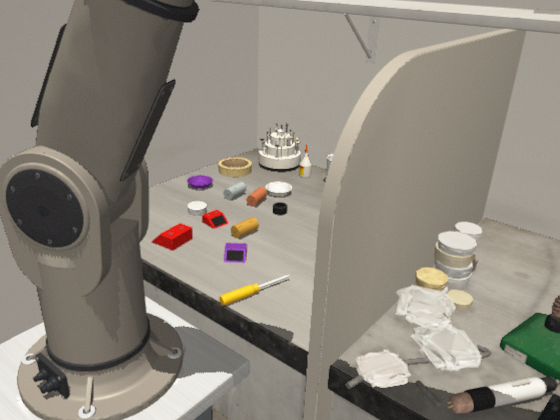

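View pics/top0.png

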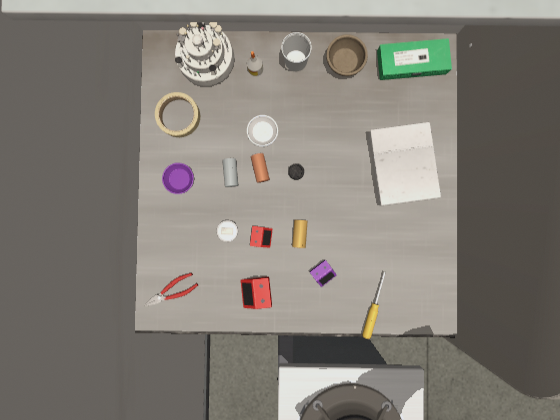

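```bash
cat > h.py <<'E'
from station import *
import cv2,numpy as np
from scipy.spatial.transform import Rotation as Ro
def cam(n,fn=None):
    c=read_camera(n);c['R']=cv2.Rodrigues(np.array(c['rvec']))[0];c['C']=-c['R'].T@c['tvec'];c['n']=n
    if fn: cv2.imwrite(fn,c['color'])
    return c
def rays(c,uv):
    uv=np.atleast_2d(np.asarray(uv,float));x=(uv-[c['cx'],c['cy']])/[c['fx'],c['fy']]
    if c['n']=='wrist':
        th=np.linalg.norm(x,axis=1,keepdims=True);d=np.c_[x*np.sinc(th/np.pi),np.cos(th)]
    else: d=np.c_[x,np.ones(len(x))]
    d=d@c['R'];return d/np.linalg.norm(d,axis=1,keepdims=True)
def onplane(c,uv,z):
    d=rays(c,uv);return c['C']+d*((z-c['C'][2])/d[:,2])[:,None]
def tri(cs,uvs):
    A=0;b=0
    for c,uv in zip(cs,uvs):
        d=rays(c,uv)[0];P=np.eye(3)-np.outer(d,d);A=A+P;b=b+P@c['C']
    p=np.linalg.solve(A,b);return p,[np.linalg.norm(np.cross(p-c['C'],rays(c,uv)[0])) for c,uv in zip(cs,uvs)]
HSV={'red':[(0,200,60),(6,255,255)],'copper':[(5,110,70),(14,225,255)],'brass':[(15,150,80),(23,255,255)],'purple':[(125,120,40),(150,255,255)]}
def blobs(c,col,amin=60):
    h=cv2.cvtColor(c['color'],cv2.COLOR_BGR2HSV);m=cv2.inRange(h,*map(np.array,HSV[col]))
    m=cv2.morphologyEx(m,cv2.MORPH_CLOSE,np.ones((3,3)))
    k,_=cv2.findContours(m,cv2.RETR_EXTERNAL,cv2.CHAIN_APPROX_NONE)
    return [x for x in k if cv2.contourArea(x)>amin]
def cen(k):
    M=cv2.moments(k);return M['m10']/M['m00'],M['m01']/M['m00']
E
python3 - <<'E'
from h import *
np.set_printoptions(precision=4,suppress=True)
t=cam('top');s=cam('scene')
print(t['C'],s['C'])
for c in(t,s):
    for col in HSV:
        for k in blobs(c,col):print(c['n'],col,np.round(cen(k),1),cv2.contourArea(k),cv2.minAreaRect(k))
    h=cv2.cvtColor(c['color'],cv2.COLOR_BGR2HSV)
    P=[(300,234),(260,167),(230,172),(296,171),(405,165),(405,215)] if c['n']=='top' else[(245,228),(257,196),(235,190),(280,209),(278,190)]
    for p in P: print(p,h[p[1],p[0]])
print('edge',onplane(t,[[140,333],[457,333],[457,30],[140,30]],0))
print('screen front bottom',onplane(s,[[325,355]],0))
a=cv2.resize(t['color'][100:300,200:460],None,fx=3,fy=3,interpolation=cv2.INTER_CUBIC);cv2.imwrite('pics/topcrop.png',a)
E
```

```text
[0.4561 0.1391 0.9407] [-0.3009 -0.5539  0.5463]
top copper [259.6 167.5] 309.5 ((259.63525390625, 167.3588104248047), (27.65863609313965, 12.798897743225098), 77.47119140625)
top brass [370.  321.5] 241.5 ((370.0394287109375, 320.9772033691406), (8.567282676696777, 34.462379455566406), 14.931418418884277)
top purple [177.5 178. ] 671.0 ((177.0, 178.0), (28.0, 30.0), 90.0)
(300, 234) [ 21 127 227]
(260, 167) [ 11 126 215]
(230, 172) [ 36   7 195]
(296, 171) [11 28 74]
(405, 165) [ 16  18 217]
(405, 215) [ 17  21 170]
scene red [174.2 236.5] 538.0 ((173.44119262695312, 237.2352752685547), (19.036340713500977, 38.93017578125), 59.03623962402344)
scene red [210.5 217.3] 135.0 ((212.5, 218.5), (17.0, 19.0), 90.0)
scene copper [256.4 196.1] 206.0 ((256.25, 195.74998474121094), (11.31370735168457, 21.920310974121094), 45.0)
scene brass [237.1 297.3] 135.5 ((239.39920043945312, 296.34613037109375), (10.40814208984375, 40.311729431152344), 77.79953002929688)
scene brass [244.1 227.2] 281.0 ((244.32876586914062, 227.123291015625), (11.917524337768555, 28.138599395751953), 65.55604553222656)
scene purple [234.8 252.4] 344.0 ((234.5, 252.0), (18.0, 21.0), 90.0)
scene purple [199.5 181.3] 210.5 ((199.5, 181.5), (11.0, 23.0), 90.0)
(245, 228) [ 18 177 192]
(257, 196) [ 10 158 200]
(235, 190) [ 51  10 175]
(280, 209) [135  15  34]
(278, 190) [ 23   8 250]
edge [[ 0.2185  0.4638  0.    ]
 [ 0.2279 -0.2323 -0.    ]
 [ 0.9039 -0.2339  0.    ]
 [ 0.896   0.4812  0.    ]]
screen front bottom [[ 0.2328 -0.2415  0.    ]]
```

View pics/topcrop.png

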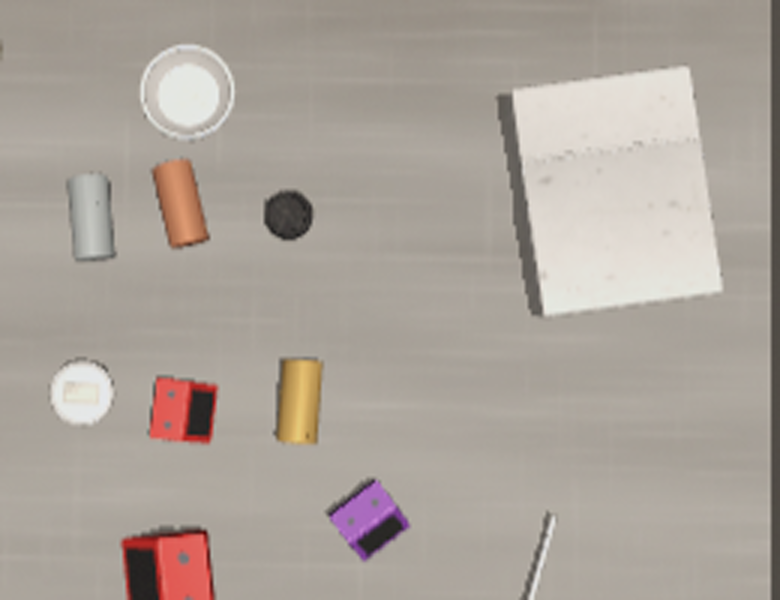

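Top crop: small red chock at top px (261,237) with its rubber facing right; candidates it could be mistaken for: big red chock (256,293), purple chock (322,272). Dish: white (262,130) vs purple (178,178). Copper (260,167), steel (230,172), brass (300,234; vs yellow screwdriver (372,318)), loupe (296,171), tin (228,231), block (405,163). The chock meant is the small red one.

```bash
python3 - <<'E'
from h import *
import h
np.set_printoptions(precision=4,suppress=True)
HSV['brass']=[(16,100,80),(25,255,255)];HSV['copper']=[(5,90,70),(14,225,255)];HSV['red']=[(0,150,60),(6,255,255)]
HSV['steel']=[(0,0,110),(180,11,225)]
t=cam('top');s=cam('scene')
sel={'copper':((260,167),(257,196)),'brass':((300,234),(245,228)),'steel':((230,172),(235,190)),'red':((261,237),(214,218))}
for n,(a,b) in sel.items():
    r=[]
    for c,p in((t,a),(s,b)):
        k=[k for k in blobs(c,n,40) if cv2.pointPolygonTest(cv2.convexHull(k),p,True)>-4]
        if not k: print(n,c['n'],'none');continue
        k=max(k,key=cv2.contourArea);k=cv2.convexHull(k);r.append(cen(k))
        print(n,c['n'],np.round(cen(k),1),cv2.contourArea(k))
        if c is t:
            q=onplane(t,cv2.boxPoints(cv2.minAreaRect(k)),.015 if n!='red' else .02)
            e=[q[1]-q[0],q[2]-q[1]];L=[np.linalg.norm(v) for v in e];v=e[int(np.argmax(L))]
            print('  top: c',q.mean(0)[:2],'L',np.array(L),'yaw',np.degrees(np.arctan2(v[1],v[0]))%180, [np.degrees(np.arctan2(w[1],w[0])) for w in e])
    if len(r)==2: print('  tri',*tri([t,s],r))
B=onplane(t,[[371,130],[429.7,122.3],[440.3,197],[381.3,205]],.035);print('block',B,[np.linalg.norm(B[i]-B[i-1]) for i in range(4)])
v=B[0]-B[3];print('yaw',np.degrees(np.arctan2(v[1],v[0])),'facemid',(B[0]+B[3])/2)
print('dish,loupe,tin',onplane(t,[[262.3,130.7],[296,171.5],[228,231]],.016))
E
```

```text
copper top [259.6 167.2] 350.0
  top: c [0.5859 0.2052] L [0.0285 0.0626] yaw 14.010110277571954 [np.float64(-75.98712723678433), np.float64(-165.98988972242805)]
copper scene [256.6 196.1] 229.5
  tri [0.5862 0.2054 0.0127] [np.float64(6.344156601408242e-05), np.float64(6.344156601413041e-05)]
brass top [299.3 233.5] 344.0
  top: c [0.442  0.1163] L [0.0599 0.0288] yaw 176.60790888472917 [np.float64(-3.3920911152708415), np.float64(-93.36429167599127)]
brass scene [244.4 227.1] 337.5
  tri [0.4417 0.1162 0.0133] [np.float64(0.00020029531777708198), np.float64(0.00020029531777704336)]
steel top [229.9 171.9] 342.0
  top: c [0.5749 0.2702] L [0.0284 0.0618] yaw 6.6707642460989405 [np.float64(-83.56482686485815), np.float64(-173.32923575390106)]
steel scene [234.1 190.3] 199.5
  tri [0.5745 0.271  0.0128] [np.float64(0.0006157485748394556), np.float64(0.0006157485748395109)]
red top [260.6 236.4] 369.5
  top: c [0.4344 0.2   ] L [0.0416 0.0439] yaw 83.60850533736514 [np.float64(-6.228606473849259), np.float64(-96.39149466263486)]
red scene [214.5 218.8] 303.5
  tri [0.434  0.2014 0.0076] [np.float64(0.00020705115060277443), np.float64(0.00020705115060274843)]
block [[ 0.6663 -0.0347  0.035 ]
 [ 0.6846 -0.1609  0.035 ]
 [ 0.5237 -0.1835  0.035 ]
 [ 0.5051 -0.0576  0.035 ]] [np.float64(0.1629080359706017), np.float64(0.12745311374762353), np.float64(0.1623904919741745), np.float64(0.12732486348398023)]
yaw 8.06279009992705 facemid [ 0.5857 -0.0462  0.035 ]
dish,loupe,tin [[0.6664 0.2004 0.016 ]
 [0.5772 0.1253 0.016 ]
 [0.4452 0.2719 0.016 ]]
```

jog_arm:
  moves: [0,0,-1,0,0,0,1,0,0,-1,0,0,0,1,0,0,-1,0,0,0,1,0,0,-1,0,0,0,1,0,0,-1,0,0,0,1,0,0,-1,0,0,0,1,0,0,-1,0,0,0,1,0,0,-1,0,0,0,1]

```text
t: 0.97
eef_pos: [0.23, -0.6344, 0.3922]
tool_rot: [-0.0, 0.985, 0.173, -0.0]
contact_force: [0.1, 0.0, -0.4]
gripper_width: 1.004
grasp_force: 0.0
```

jog_arm:
  moves: [0,0,-0.85,0,0,0,1,0,0,-0.85,0,0,0,1,0,0,-0.85,0,0,0,1,0,0,-0.85,0,0,0,1,0,0,-0.85,0,0,0,1,0,0,-0.85,0,0,0,1,0,0,-0.85,0,0,0,1,0,0,-0.85,0,0,0,1]

```text
t: 1.63
eef_pos: [0.23, -0.6344, 0.5281]
tool_rot: [-0.0, 0.985, 0.173, -0.0]
contact_force: [0.2, 0.4, -1.0]
gripper_width: 0.999
grasp_force: 0.0
```

jog_arm:
  moves: [0.97,-0.52,0,0,0,0,1,0.97,-0.52,0,0,0,0,1,0.97,-0.52,0,0,0,0,1,0.97,-0.52,0,0,0,0,1,0.97,-0.52,0,0,0,0,1,0.97,-0.52,0,0,0,0,1,0.97,-0.52,0,0,0,0,1,0.97,-0.52,0,0,0,0,1]

```text
t: 2.3
eef_pos: [0.3482, -0.5025, 0.5273]
tool_rot: [0.0, 0.985, 0.173, -0.0]
contact_force: [-0.1, 0.7, -0.3]
gripper_width: 0.999
grasp_force: 0.0
```

jog_arm:
  moves: [0.97,-0.52,0,0,0,0,1,0.97,-0.52,0,0,0,0,1,0.97,-0.52,0,0,0,0,1,0.97,-0.52,0,0,0,0,1,0.97,-0.52,0,0,0,0,1,0.97,-0.52,0,0,0,0,1,0.97,-0.52,0,0,0,0,1,0.97,-0.52,0,0,0,0,1]

```text
t: 2.97
eef_pos: [0.4657, -0.3715, 0.5274]
tool_rot: [0.0, 0.985, 0.173, -0.0]
contact_force: [0.2, -0.4, 0.3]
gripper_width: 1.001
grasp_force: 0.0
```

jog_arm:
  moves: [0.37,-0.96,0,0,0,0,1,0.37,-0.96,0,0,0,0,1,0.37,-0.96,0,0,0,0,1,0.37,-0.96,0,0,0,0,1,0.37,-0.96,0,0,0,0,1,0.37,-0.96,0,0,0,0,1,0.37,-0.96,0,0,0,0,1,0.37,-0.96,0,0,0,0,1]

```text
t: 3.63
eef_pos: [0.4683, -0.2067, 0.5274]
tool_rot: [0.0, 0.985, 0.173, 0.0]
contact_force: [0.4, 0.5, -0.3]
gripper_width: 1.001
grasp_force: 0.0
```

jog_arm:
  moves: [0.37,-0.96,0,0,0,0,1,0.37,-0.96,0,0,0,0,1,0.37,-0.96,0,0,0,0,1,0.37,-0.96,0,0,0,0,1,0.37,-0.96,0,0,0,0,1,0.37,-0.96,0,0,0,0,1,0.37,-0.96,0,0,0,0,1,0.37,-0.96,0,0,0,0,1]

```text
t: 4.3
eef_pos: [0.4715, -0.0422, 0.5274]
tool_rot: [0.0, 0.985, 0.173, 0.0]
contact_force: [1.9, -0.3, 0.4]
gripper_width: 0.997
grasp_force: 0.0
```

jog_arm:
  moves: [0,0,0.9,0,0,-1,1,0,0,0.9,0,0,-1,1,0,0,0.9,0,0,-1,1,0,0,0.9,0,0,-1,1,0,0,0.9,0,0,-1,1,0,0,0.9,0,0,-1,1,0,0,0.9,0,0,-1,1,0,0,0.9,0,0,-1,1]

```text
t: 4.97
eef_pos: [0.4716, -0.0432, 0.3825]
tool_rot: [0.0, 0.898, 0.439, 0.0]
contact_force: [0.5, -0.3, 0.1]
gripper_width: 0.999
grasp_force: 0.0
```

jog_arm:
  moves: [0,0,0.4,0,0,-1,1,0,0,0.4,0,0,-1,1,0,0,0.4,0,0,-1,1,0,0,0.4,0,0,-1,1,0,0,0.4,0,0,-1,1,0,0,0.4,0,0,-1,1,0,0,0.4,0,0,-1,1,0,0,0.4,0,0,-1,1]

```text
t: 5.63
eef_pos: [0.4717, -0.0433, 0.319]
tool_rot: [0.0, 0.742, 0.67, 0.0]
contact_force: [0.2, -0.6, 0.6]
gripper_width: 1.003
grasp_force: 0.0
```

```bash
python3 - <<'E'
from h import *
o=get_obs();print(o['t'],o['eef_pos'],Ro.from_quat(np.roll(o['tool_rot'],-1)).as_matrix()[:,0],o['q'])
c=cam('wrist','pics/w1.png');print(c['C'],c['fx'],c['R'])
t=cam('top');cv2.imwrite('pics/t1.png',t['color'])
E
```

```text
5.6333 [ 0.47169164 -0.04325081  0.31898322] [ 1.02474104e-01  9.94735667e-01 -1.08562086e-04] [ 0.3678496   0.08885734 -0.43239548  1.88018707  0.04036156  1.18082768
 -0.1810435 ]
[0.48018126 0.03976178 0.46054317] 325.19226210127806 [[ 9.94859522e-01 -1.01264524e-01 -1.65320910e-04]
 [-9.55733444e-02 -9.39484399e-01  3.28990577e-01]
 [-3.34703907e-02 -3.27283608e-01 -9.44333190e-01]]
```

View pics/w1.png

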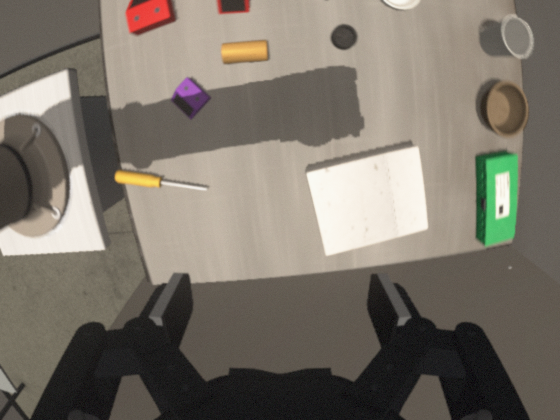

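Wrist view: block corners at about (306,172), (416,145), (428,228), (327,255); brass at (245,51), purple chock (190,97), loupe (343,36), small red chock at top edge (234,3).

```bash
python3 - <<'E'
from h import *
np.set_printoptions(precision=4,suppress=True)
w=cam('wrist');t=cam('top')
def sub(c,ps):
    g=cv2.cvtColor(c['color'],cv2.COLOR_BGR2HSV)
    m=cv2.inRange(g,np.array((0,0,185)),np.array((180,40,255)))
    k,_=cv2.findContours(m,cv2.RETR_EXTERNAL,cv2.CHAIN_APPROX_NONE)
    k=max([x for x in k if cv2.pointPolygonTest(x,ps,False)>0],key=cv2.contourArea)
    k=cv2.convexHull(k)
    for e in np.arange(.01,.1,.005):
        a=cv2.approxPolyDP(k,e*cv2.arcLength(k,True),True)
        if len(a)==4:break
    return a[:,0].astype(float),cv2.contourArea(k)
W,aw=sub(w,(370,200));T,at=sub(t,(405,165));print(W,aw,T,at)
PT=onplane(t,T,.035);PW=onplane(w,W,.035)
for i,p in enumerate(PT):
    j=np.argmin(np.linalg.norm(PW-p,axis=1));print(p,PW[j],*tri([t,w],[T[i],W[j]]))
E
```

```text
[[419. 146.]
 [429. 229.]
 [323. 270.]
 [291. 152.]] 15053.0 [[429. 122.]
 [456. 160.]
 [382. 205.]
 [371. 129.]] 5086.0
[ 0.6852 -0.1594  0.035 ] [ 0.6865 -0.16    0.035 ] [ 0.6838 -0.1575  0.0404] [np.float64(6.755404849409917e-05), np.float64(6.75540484942055e-05)]
[ 0.6037 -0.2172  0.035 ] [ 0.5186 -0.2079  0.035 ] [ 0.5415 -0.1397  0.1864] [np.float64(0.039736464399380424), np.float64(0.03973646439938058)]
[ 0.5051 -0.0591  0.035 ] [ 0.4869 -0.0275  0.035 ] [0.4781 0.0526 0.5437] [np.float64(0.0006410744287270617), np.float64(0.000641074428727025)]
[ 0.6685 -0.0347  0.035 ] [ 0.6662 -0.0325  0.035 ] [ 0.6705 -0.0353  0.0256] [np.float64(0.0011855985381042757), np.float64(0.0011855985381043195)]
```

```bash
python3 - <<'E'
from h import *
np.set_printoptions(precision=4,suppress=True)
w=cam('wrist');t=cam('top')
def sp(c,p):
    g=cv2.cvtColor(c['color'],cv2.COLOR_BGR2GRAY);return cv2.cornerSubPix(g,np.float32(p)[:,None],(4,4),(-1,-1),(3,50,.01))[:,0]
W=sp(w,[(416,145),(428,228),(327,255),(307,171)]);T=sp(t,[(371,130),(430,122.5),(440,197),(381,205)])
print(W.round(1),T.round(1))
for i in range(4): print(onplane(t,T[i],.035),onplane(w,W[i],.035),*tri([t,w],[T[i],W[i]]))
for P in(onplane(t,T,.035),onplane(w,W,.035)):
    m=P.mean(0);v=P[0]-P[3]+P[1]-P[2];a=np.arctan2(v[1],v[0]);print('c',m,'yaw',np.degrees(a),'face',m+.065*np.array([-np.sin(a),np.cos(a),0]),np.linalg.norm(v)/2)
for col,p in(('brass',(245,51)),):
    HSV['brass']=[(14,100,80),(25,255,255)]
    for k in blobs(w,col):print(cen(k),onplane(w,cen(k),.015))
E
```

```text
Traceback (most recent call last):
cv2.error: OpenCV(4.12.0) :-1: error: (-5:Bad argument) in function 'cornerSubPix'
> Overload resolution failed:
>  - Layout of the output array corners is incompatible with cv::Mat
>  - Expected Ptr<cv::UMat> for argument 'corners'
```

```bash
python3 - <<'E'
from h import *
np.set_printoptions(precision=4,suppress=True)
w=cam('wrist');t=cam('top')
def sp(c,p):
    g=cv2.cvtColor(c['color'],cv2.COLOR_BGR2GRAY);return cv2.cornerSubPix(g,np.float32(p).reshape(-1,1,2).copy(),(4,4),(-1,-1),(3,50,.01))[:,0]
W=sp(w,[(416,145),(428,228),(327,255),(307,171)]);T=sp(t,[(371,130),(430,122.5),(440,197),(381,205)])
print(W.round(1),T.round(1))
for i in range(4): print(onplane(t,T[i],.035),onplane(w,W[i],.035),*tri([t,w],[T[i],W[i]]))
for P in(onplane(t,T,.035),onplane(w,W,.035)):
    m=P.mean(0);v=P[0]-P[3]+P[1]-P[2];a=np.arctan2(v[1],v[0]);print('c',m,'yaw',np.degrees(a),'face',m+.065*np.array([-np.sin(a),np.cos(a),0]),np.linalg.norm(v)/2)
for col,p in(('brass',(245,51)),):
    HSV['brass']=[(14,100,80),(25,255,255)]
    for k in blobs(w,col):print(cen(k),onplane(w,cen(k),.015))
E
```

```text
[[416.4 146.2]
 [426.8 228.4]
 [325.3 255.4]
 [305.5 172.2]] [[370.1 130.5]
 [428.8 121.7]
 [440.  197. ]
 [380.6 204.8]]
[[ 0.6652 -0.0328  0.035 ]] [[ 0.6653 -0.0335  0.035 ]] [ 0.6652 -0.0331  0.0349] [np.float64(0.0003265432130141965), np.float64(0.0003265432130142427)]
[[ 0.6859 -0.159   0.035 ]] [[ 0.6856 -0.1602  0.035 ]] [ 0.6853 -0.1591  0.0363] [np.float64(0.0005611016333192321), np.float64(0.0005611016333192439)]
[[ 0.5237 -0.1829  0.035 ]] [[ 0.5252 -0.1847  0.035 ]] [ 0.5234 -0.1787  0.0466] [np.float64(0.0005716472984774359), np.float64(0.0005716472984776796)]
[[ 0.5054 -0.0561  0.035 ]] [[ 0.5058 -0.0571  0.035 ]] [ 0.5007 -0.0371  0.1231] [np.float64(4.3944920900811714e-05), np.float64(4.394492090091429e-05)]
c [ 0.595  -0.1077  0.035 ] yaw 8.343661649538097 face [ 0.5856 -0.0434  0.035 ] 0.16267194434125348
c [ 0.5955 -0.1089  0.035 ] yaw 8.55926131925534 face [ 0.5858 -0.0446  0.035 ] 0.16172989369450522
(136.32449494949495, 178.39141414141412) [[ 0.2558 -0.0406  0.015 ]]
(243.98424737456241, 51.39323220536756) [[0.4413 0.115  0.015 ]]
```

```bash
cat >> h.py <<'E'
def plan(x,y,z,yaw):
    "turn about tool z in units, then shifts (units of 20 mm) in the turned tool frame (tool down)"
    o=get_obs();p=o['eef_pos'];R=Ro.from_quat(np.roll(o['tool_rot'],-1)).as_matrix()
    y0=np.degrees(np.arctan2(R[1,0],R[0,0]));a=np.radians(yaw)
    T=np.array([[np.cos(a),np.sin(a),0],[np.sin(a),-np.cos(a),0],[0,0,-1]])
    print('yaw0 %.2f tilt %.2f rz %.2f'%(y0,np.degrees(np.arccos(-R[2,2])),-(yaw-y0)/4),'shift',(T.T@(np.array([x,y,z])-p)/.02).round(2),'pos',p.round(4))
E
python3 -c "
from h import *
plan(.586,.205,.12,104)"
```

```text
yaw0 83.87 tilt 0.06 rz -5.03 shift [10.66  8.53  9.99] pos [ 0.4721 -0.0432  0.3199]
```

jog_arm:
  moves: [0,0,0.6,0,0,-1,1,0,0,0.6,0,0,-1,1,0,0,0.6,0,0,-1,1,0,0,0.6,0,0,-1,1,0,0,0.6,0,0,-1,1,0.97,0.77,0.6,0,0,0,1,0.97,0.77,0.6,0,0,0,1,0.97,0.77,0.6,0,0,0,1]

```text
t: 6.7
eef_pos: [0.5033, 0.0248, 0.2232]
tool_rot: [0.0, 0.617, 0.787, 0.0]
contact_force: [0.7, -0.1, -1.0]
gripper_width: 0.999
grasp_force: 0.0
```

jog_arm:
  moves: [0.97,0.77,0.6,0,0,0,0.9,0.97,0.77,0.6,0,0,0,0.9,0.97,0.77,0.6,0,0,0,0.9,0.97,0.77,0.6,0,0,0,0.9,0.97,0.77,0.6,0,0,0,0.9,0.97,0.77,0.6,0,0,0,0.9,0.97,0.77,0.6,0,0,0,0.9,0.97,0.77,0.6,0,0,0,0.9]

```text
t: 7.37
eef_pos: [0.5857, 0.2058, 0.1269]
tool_rot: [0.0, 0.617, 0.787, 0.0]
contact_force: [0.3, 0.9, 0.6]
gripper_width: 0.903
grasp_force: 0.0
```

```bash
python3 - <<'E'
from h import *
plan(.586,.205,.024,104)
w=cam('wrist','pics/w2.png')
HSV['copper']=[(4,90,50),(14,225,255)]
for k in blobs(w,'copper'):print(cen(k),cv2.minAreaRect(k),onplane(w,cen(k),.015),get_obs()['gripper_width'])
E
```

```text
yaw0 103.86 tilt 0.03 rz -0.03 shift [-0.04  0.01  5.14] pos [0.5857 0.2058 0.1269]
(534.6502525252525, 275.4810606060606) ((534.5068969726562, 275.61724853515625), (19.847869873046875, 8.055412292480469), 41.633541107177734) [[0.89663169 0.19512666 0.015     ]] 0.8986648905574263
(280.67676974537505, 203.6478257901563) ((280.5, 204.0), (34.0, 75.0), 90.0) [[0.58573955 0.20732818 0.015     ]] 0.8986648905574263
(138.14313725490194, 165.18235294117648) ((137.89002990722656, 163.21156311035156), (36.32847213745117, 14.348219871520996), 77.6609115600586) [[0.46073508 0.21191814 0.015     ]] 0.8986648905574263
```

View pics/w2.png

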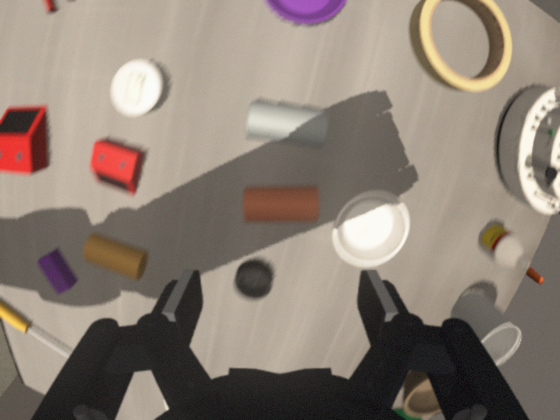

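```bash
python3 -c "
from h import *
plan(.5833,.2077,.011,104)"
```

```text
yaw0 104.13 tilt 0.23 rz 0.03 shift [-0.15 -0.15  5.7 ] pos [0.5855 0.2114 0.125 ]
```

```bash
python3 -c "
from h import *
for i in range(4):
    plan(.5833,.2077,.011,104);o=get_obs();print(o['t'],o['contact_force'],o['joint_vel'].round(3) if hasattr(o['joint_vel'],'round') else o['joint_vel']);read_camera('top')"
```

```text
yaw0 104.13 tilt 0.23 rz 0.03 shift [-0.15 -0.15  5.7 ] pos [0.5855 0.2114 0.125 ]
7.4167 [2.14378792 4.05244224 0.2113464 ] [ 0.033 -0.052 -0.026  0.064 -0.046  0.026  0.081]
yaw0 104.16 tilt 0.18 rz 0.04 shift [-0.07 -0.08  5.74] pos [0.5845 0.2093 0.1257]
7.4667 [-1.10546931  0.81777111 -0.33809474] [ 0.047 -0.05   0.023  0.034 -0.007  0.03   0.038]
yaw0 104.06 tilt 0.10 rz 0.02 shift [ 0.05 -0.05  5.77] pos [0.5845 0.2069 0.1264]
7.5167 [ 0.18908061 -1.11348757 -0.17041957] [ 0.037 -0.037  0.023  0.021  0.003  0.012  0.014]
yaw0 103.96 tilt 0.04 rz -0.01 shift [ 0.14 -0.04  5.8 ] pos [0.5847 0.2051 0.127 ]
7.5667 [ 0.58916517 -0.07304302 -0.68996133] [ 0.026 -0.024  0.016  0.013  0.001  0.003  0.004]
```

jog_arm:
  moves: [0.1,0,0.6,0,0,0,0.8,0,0,0.6,0,0,0,0.8,0,0,0.6,0,0,0,0.8,0,0,0.6,0,0,0,0.8,0,0,0.6,0,0,0,0.8,0,0,0,0,0,0,0.8,0,0,0,0,0,0,0.8,0,0,0,0,0,0,0.8]

```text
t: 8.28
eef_pos: [0.5845, 0.2068, 0.0674]
tool_rot: [-0.0, 0.616, 0.788, 0.0]
contact_force: [0.9, -0.0, 0.8]
gripper_width: 0.798
grasp_force: 0.0
```

```bash
python3 - <<'E'
from h import *
plan(.5833,.2070,.011,104)
w=cam('wrist','pics/w3.png');print(get_obs()['gripper_width'])
HSV['copper']=[(4,90,50),(14,225,255)]
for k in blobs(w,'copper',500):print(cen(k),cv2.minAreaRect(k),onplane(w,cen(k),.015))
E
```

```text
yaw0 103.93 tilt 0.02 rz -0.02 shift [ 0.02 -0.06  2.82] pos [0.5845 0.2068 0.0674]
0.8034045075159966
(279.9186687593062, 237.00406454988126) ((280.0, 237.0), (95.99998474121094, 43.99999237060547), -0.0) [[0.58480042 0.20475773 0.015     ]]
```

View pics/w3.png

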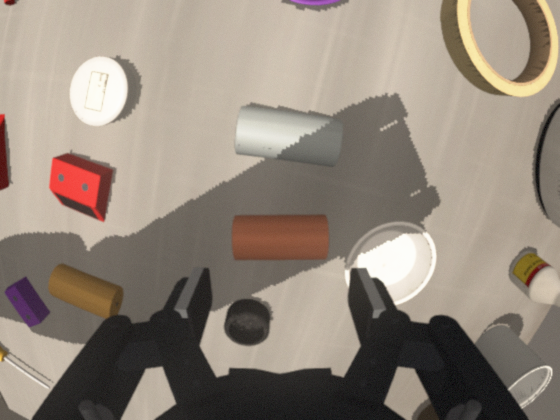

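jog_arm:
  moves: [0,-0.06,0.56,0,0,0,0.8,0,0,0.56,0,0,0,0.8,0,0,0.56,0,0,0,0.8,0,0,0.56,0,0,0,0.8,0,0,0.56,0,0,0,0.8,0,0,0,0,0,0,0.8,0,0,0,0,0,0,0.6,0,0,0,0,0,0,0.6]
  grip_force: 60

```text
t: 9.0
eef_pos: [0.5832, 0.2064, 0.0112]
tool_rot: [-0.0, 0.616, 0.788, -0.0]
contact_force: [-0.2, -0.4, -3.1]
gripper_width: 0.684
grasp_force: 65.4
```

jog_arm:
  moves: [0,0,0,0,0,0,0.5,0,0,0,0,0,0,0.5,0,0,0,0,0,0,0.5,0,0,0,0,0,0,0.5,0,0,-0.2,0,0,0,0.5,0,0,-0.3,0,0,0,0.5,0,0,-0.5,0,0,0,0.5,0,0,-0.5,0,0,0,0.5]

```text
t: 9.67
eef_pos: [0.5832, 0.2064, 0.0423]
tool_rot: [-0.0, 0.616, 0.788, 0.0]
contact_force: [0.6, 0.3, -3.2]
gripper_width: 0.684
grasp_force: 65.4
```

```bash
python3 - <<'E'
from h import *
w=cam('wrist','pics/w4.png');plan(.5833,-.0262,.06,98.4)
E
```

```text
yaw0 103.93 tilt 0.21 rz 1.38 shift [-11.53  -1.77  -0.76] pos [0.5847 0.2071 0.0447]
```

View pics/w4.png

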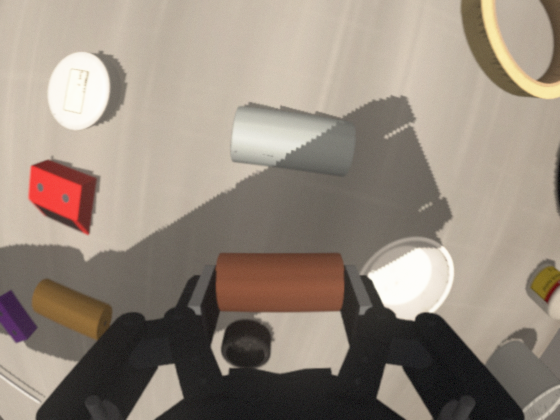

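jog_arm:
  moves: [0,0,-0.4,0,0,0.69,0.5,0,0,-0.4,0,0,0.69,0.5,-0.95,-0.15,0,0,0,0,0.5,-0.95,-0.15,0,0,0,0,0.5,-0.95,-0.15,0,0,0,0,0.5,-0.95,-0.15,0,0,0,0,0.5,-0.95,-0.15,0,0,0,0,0.5,-0.95,-0.15,0,0,0,0,0.5]

```text
t: 10.38
eef_pos: [0.5824, 0.0901, 0.0582]
tool_rot: [0.0, 0.653, 0.757, 0.0]
contact_force: [0.6, -0.6, -3.6]
gripper_width: 0.683
grasp_force: 65.5
```

jog_arm:
  moves: [-0.95,-0.15,0,0,0,0,0.5,-0.95,-0.15,0,0,0,0,0.5,-0.95,-0.15,0,0,0,0,0.5,-0.95,-0.15,0,0,0,0,0.5,-0.8,-0.15,0,0,0,0,0.5,-0.4,-0.1,0,0,0,0,0.5,0,0,0,0,0,0,0.5,0,0,0,0,0,0,0.5]

```text
t: 11.05
eef_pos: [0.5802, -0.01, 0.0578]
tool_rot: [0.0, 0.654, 0.757, 0.001]
contact_force: [0.3, 0.2, -3.7]
gripper_width: 0.682
grasp_force: 65.5
```

```bash
python3 - <<'E'
from h import *
plan(.5827,-.0237,.012,98.4)
w=cam('wrist','pics/w5.png');t=cam('top','pics/t5.png');plan(.5827,-.0237,.012,98.4)
E
```

```text
yaw0 98.38 tilt 0.06 rz -0.00 shift [-0.7   0.03  2.29] pos [ 0.5802 -0.01    0.0578]
yaw0 98.51 tilt 0.08 rz 0.03 shift [-0.77  0.02  2.28] pos [ 0.5801 -0.0086  0.0577]
```

View pics/w5.png

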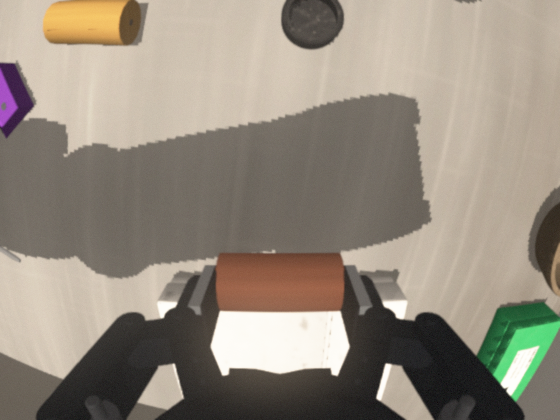

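jog_arm:
  moves: [-0.35,0,0,0,0,0,0.5,-0.35,0,0,0,0,0,0.5,0,0,0.6,0,0,0,0.5,0,0,0.6,0,0,0,0.5,0,0,0.5,0,0,0,0.5,0,0,0.3,0,0,0,0.5,0,0,0.2,0,0,0,0.5,0,0,0.1,0,0,0,0.5]

```text
t: 11.82
eef_pos: [0.581, -0.0239, 0.0105]
tool_rot: [-0.001, 0.653, 0.757, -0.001]
contact_force: [-7.1, -0.7, 14.4]
gripper_width: 0.687
grasp_force: 67.5
```

jog_arm:
  moves: [0,0,0,0,0,0,0.5,0,0,0,0,0,0,0.5,-0.05,0,0,0,0,0,0.5,-0.05,0,0,0,0,0,0.5,-0.05,0,0,0,0,0,0.5,0,0,0,0,0,0,0.5,0,0,0,0,0,0,0.5,0,0,0,0,0,0,0.5]

```text
t: 12.48
eef_pos: [0.5824, -0.0273, 0.0114]
tool_rot: [0.0, 0.653, 0.757, 0.0]
contact_force: [0.3, 0.1, -3.4]
gripper_width: 0.683
grasp_force: 65.4
```

jog_arm:
  moves: [-0.05,0,0,0,0,0,0.5,0,0,0,0,0,0,0.5,-0.05,0,0,0,0,0,0.5,0,0,0,0,0,0,0.5,-0.05,0,0,0,0,0,0.5,0,0,0,0,0,0,0.5,0,0,0,0,0,0,0.5,0,0,0,0,0,0,0.5]

```text
t: 13.15
eef_pos: [0.5826, -0.0289, 0.0113]
tool_rot: [-0.001, 0.653, 0.757, 0.0]
contact_force: [-1.3, 4.9, -2.2]
gripper_width: 0.682
grasp_force: 65.5
```

jog_arm:
  moves: [0,0,0.03,0,0,0,0.5,0,0,0,0,0,0,0.5,0.02,0,0,0,0,0,0.75,0,0,0,0,0,0,0.75,0,0,0,0,0,0,0.82,0,0,-0.2,0,0,0,0.82,0,0,-0.6,0,0,0,0.82,0,0,-1,0,0,0,0.82]

```text
t: 13.82
eef_pos: [0.5816, -0.0303, 0.0464]
tool_rot: [-0.001, 0.653, 0.757, -0.001]
contact_force: [-0.3, -0.3, 0.2]
gripper_width: 0.819
grasp_force: 0.0
```

jog_arm:
  moves: [0,0,-1,0,0,0,0.85,0,0,-1,0,0,0,0.85,0,0,-1,0,0,0,0.85,0,0,-0.7,0,0,0,0.85,0,0,-0.3,0,0,0,0.85,0,0,0,0,0,0,0.85,0,0,0,0,0,0,0.85,0,0,0,0,0,0,0.85]

```text
t: 14.48
eef_pos: [0.582, -0.0301, 0.1259]
tool_rot: [-0.001, 0.653, 0.757, -0.001]
contact_force: [0.3, -0.1, -0.6]
gripper_width: 0.849
grasp_force: 0.0
```

```bash
python3 - <<'E'
from h import *
np.set_printoptions(precision=4,suppress=True)
w=cam('wrist','pics/w6.png')
HSV['copper']=[(4,90,50),(14,225,255)]
for k in blobs(w,'copper',500):
    q=onplane(w,cv2.boxPoints(cv2.minAreaRect(k)),.015);print(cen(k),cv2.minAreaRect(k),onplane(w,cen(k),.015),q)
plan(.4417,.116,.06,86.6)
E
```

```text
(280.7165986658895, 206.25477624506183) ((281.0, 206.0), (36.0, 76.0), 90.0) [[ 0.5825 -0.0305  0.015 ]] [[ 0.5501 -0.0196  0.015 ]
 [ 0.6107 -0.0105  0.015 ]
 [ 0.6165 -0.0412  0.015 ]
 [ 0.5535 -0.0507  0.015 ]]
yaw0 98.41 tilt 0.11 rz 2.95 shift [ 6.87 -7.43  3.28] pos [ 0.5819 -0.03    0.1257]
```

View pics/w6.png

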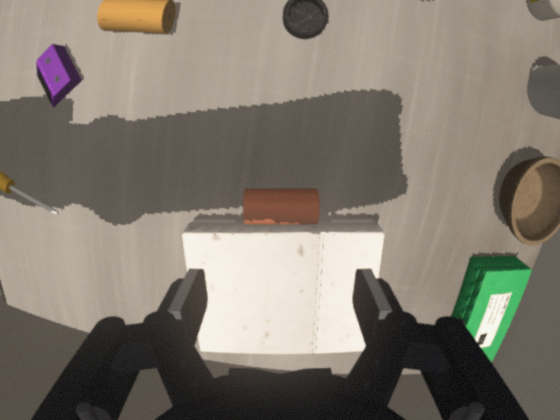

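jog_arm:
  moves: [0,0,0,0,0,0.98,0.85,0,0,0,0,0,0.98,0.85,0,0,0,0,0,0.98,0.85,0.86,-0.93,0.2,0,0,0,0.85,0.86,-0.93,0.2,0,0,0,0.85,0.86,-0.93,0.2,0,0,0,0.85,0.86,-0.93,0.2,0,0,0,0.85,0.86,-0.93,0.2,0,0,0,0.85]

```text
t: 15.2
eef_pos: [0.4934, 0.062, 0.1057]
tool_rot: [-0.001, 0.728, 0.686, -0.001]
contact_force: [0.4, -0.5, -0.3]
gripper_width: 0.852
grasp_force: 0.0
```

jog_arm:
  moves: [0.86,-0.93,0.2,0,0,0,0.85,0.86,-0.93,0.2,0,0,0,0.85,0.5,-0.6,0.4,0,0,0,0.85,0.36,-0.33,0.4,0,0,0,0.85,0,0,0.4,0,0,0,0.85,0,0,0,0,0,0,0.85,0,0,0,0,0,0,0.85,0,0,0,0,0,0,0.85]

```text
t: 15.87
eef_pos: [0.4429, 0.1155, 0.0746]
tool_rot: [0.0, 0.728, 0.686, -0.0]
contact_force: [0.2, -0.2, 0.0]
gripper_width: 0.849
grasp_force: 0.0
```

```bash
python3 - <<'E'
from h import *
np.set_printoptions(precision=4,suppress=True)
w=cam('wrist','pics/w7.png')
HSV['brass']=[(13,110,60),(25,255,255)]
for k in blobs(w,'brass',800):
    q=onplane(w,cv2.boxPoints(cv2.minAreaRect(k)),.015);print(cen(k),cv2.minAreaRect(k),onplane(w,cen(k),.015),q)
plan(.4417,.116,.011,86.6)
E
```

```text
(277.98897998765756, 229.22405889094594) ((278.5, 229.0), (42.0, 93.0), 90.0) [[0.4418 0.1159 0.015 ]] [[0.4125 0.1326 0.015 ]
 [0.4736 0.129  0.015 ]
 [0.4733 0.0983 0.015 ]
 [0.409  0.1021 0.015 ]]
yaw0 86.56 tilt 0.02 rz -0.01 shift [ 0.02 -0.07  3.19] pos [0.443  0.1156 0.0748]
```

jog_arm:
  moves: [0,-0.06,0.7,0,0,0,0.85,0,0,0.7,0,0,0,0.85,0,0,0.7,0,0,0,0.85,0,0,0.6,0,0,0,0.85,0,0,0.4,0,0,0,0.85,0,0,0.15,0,0,0,0.85,0,0,0,0,0,0,0.85,0,0,0,0,0,0,0.5]

```text
t: 16.58
eef_pos: [0.4414, 0.1162, 0.0101]
tool_rot: [0.0, 0.728, 0.686, 0.0]
contact_force: [-0.3, 0.1, 0.3]
gripper_width: 0.724
grasp_force: 0.0
```

jog_arm:
  moves: [0,0,0,0,0,0,0.5,0,0,0,0,0,0,0.5,0,0,0,0,0,0,0.5,0,0,0,0,0,0,0.5,0,0,-0.3,0,0,0,0.5,0,0,-0.8,0,0,0,0.5,0,0,-0.8,0,0,0,0.5,0,0,-0.6,0,0,0,0.5]

```text
t: 17.25
eef_pos: [0.4412, 0.1163, 0.0611]
tool_rot: [0.0, 0.727, 0.686, 0.0]
contact_force: [0.8, 0.1, -2.4]
gripper_width: 0.685
grasp_force: 65.9
```

```bash
python3 - <<'E'
from h import *
plan(.579,.004,.06,98.4)
E
```

```text
yaw0 86.65 tilt 0.04 rz -2.94 shift [-6.56  6.    0.05] pos [0.4412 0.1163 0.0611]
```

jog_arm:
  moves: [0,0,0,0,0,-0.98,0.5,0,0,0,0,0,-0.98,0.5,0,0,0,0,0,-0.98,0.5,-0.8,0.75,0,0,0,0,0.5,-0.8,0.75,0,0,0,0,0.5,-0.8,0.75,0,0,0,0,0.5,-0.8,0.75,0,0,0,0,0.5,-0.8,0.75,0,0,0,0,0.5]

```text
t: 17.92
eef_pos: [0.5276, 0.0471, 0.0602]
tool_rot: [0.0, 0.653, 0.757, 0.0]
contact_force: [0.5, 0.1, -2.8]
gripper_width: 0.689
grasp_force: 65.9
```

jog_arm:
  moves: [-0.8,0.75,0,0,0,0,0.5,-0.8,0.75,0,0,0,0,0.5,-0.5,0.5,0,0,0,0,0.5,-0.3,0.25,0,0,0,0,0.5,0,0,0,0,0,0,0.5,0,0,0,0,0,0,0.5,0,0,0,0,0,0,0.5,0,0,0,0,0,0,0.5]

```text
t: 18.58
eef_pos: [0.5774, 0.0083, 0.0597]
tool_rot: [-0.0, 0.653, 0.758, -0.0]
contact_force: [0.7, -0.9, -2.8]
gripper_width: 0.685
grasp_force: 65.9
```

```bash
python3 - <<'E'
from h import *
plan(.579,.005,.010,98.4)
E
```

```text
yaw0 98.50 tilt 0.05 rz 0.03 shift [-0.18  0.05  2.49] pos [0.5774 0.0083 0.0597]
```

jog_arm:
  moves: [-0.1,0.05,0.6,0,0,0,0.5,0,0,0.6,0,0,0,0.5,0,0,0.5,0,0,0,0.5,0,0,0.4,0,0,0,0.5,0,0,0.25,0,0,0,0.5,0,0,0.12,0,0,0,0.5,0,0,0,0,0,0,0.5,0,0,0,0,0,0,0.5]

```text
t: 19.25
eef_pos: [0.5788, 0.0054, 0.0107]
tool_rot: [-0.0, 0.653, 0.757, -0.001]
contact_force: [-6.4, -0.7, 9.5]
gripper_width: 0.681
grasp_force: 67.2
```

jog_arm:
  moves: [-0.1,0,0,0,0,0,0.5,-0.05,0,0,0,0,0,0.5,-0.05,0,0,0,0,0,0.5,-0.05,0,0,0,0,0,0.5,0,0,0,0,0,0,0.5,0,0,0,0,0,0,0.5,0,0,0,0,0,0,0.5,0,0,0,0,0,0,0.5]

```text
t: 19.92
eef_pos: [0.5812, 0.0013, 0.0107]
tool_rot: [0.0, 0.653, 0.757, 0.001]
contact_force: [-1.5, 3.9, 6.8]
gripper_width: 0.683
grasp_force: 66.9
```

jog_arm:
  moves: [0,0,-0.03,0,0,0,0.5,0,0,0,0,0,0,0.5,0,0,0,0,0,0,0.5,-0.04,0,0,0,0,0,0.5,0,0,0,0,0,0,0.5,-0.03,0,0,0,0,0,0.5,0,0,0,0,0,0,0.5,0,0,0,0,0,0,0.5]

```text
t: 20.58
eef_pos: [0.5807, 0.0001, 0.0108]
tool_rot: [-0.0, 0.653, 0.757, 0.001]
contact_force: [0.1, 5.1, -1.4]
gripper_width: 0.682
grasp_force: 66.1
```

jog_arm:
  moves: [0.02,0,0.02,0,0,0,0.5,0,0,0,0,0,0,0.5,0,0,0,0,0,0,0.75,0,0,0,0,0,0,0.75,0,0,0,0,0,0,0.82,0,0,-0.2,0,0,0,0.82,0,0,-0.6,0,0,0,0.82,0,0,-1,0,0,0,0.82]

```text
t: 21.25
eef_pos: [0.5792, -0.0011, 0.046]
tool_rot: [-0.001, 0.653, 0.757, -0.001]
contact_force: [0.6, 0.6, -0.9]
gripper_width: 0.82
grasp_force: 0.0
```

jog_arm:
  moves: [0,0,-1,0,0,0,0.85,0,0,-1,0,0,0,0.85,0,0,-1,0,0,0,0.85,0,0,-0.7,0,0,0,0.85,0,0,-0.3,0,0,0,0.85,0,0,0,0,0,0,0.85,0,0,0,0,0,0,0.85,0,0,0,0,0,0,0.85]

```text
t: 21.92
eef_pos: [0.5799, -0.0009, 0.1257]
tool_rot: [-0.001, 0.653, 0.757, -0.001]
contact_force: [-0.8, -0.5, -0.6]
gripper_width: 0.847
grasp_force: 0.0
```

```bash
python3 - <<'E'
from h import *
np.set_printoptions(precision=4,suppress=True)
w=cam('wrist','pics/w8.png');t=cam('top')
HSV['brass']=[(15,110,60),(25,255,255)];HSV['copper']=[(4,90,50),(13,225,255)]
for n in('brass','copper'):
  for k in blobs(w,n,500):
    q=onplane(w,cv2.boxPoints(cv2.minAreaRect(k)),.015);print(n,cen(k),cv2.minAreaRect(k),onplane(w,cen(k),.015))
# chock top face / outline from top image
g=cv2.resize(t['color'][210:260,235:285],None,fx=12,fy=12,interpolation=cv2.INTER_CUBIC)
a=cv2.copyMakeBorder(g,0,0,0,0,cv2.BORDER_CONSTANT);cv2.imwrite('pics/chock.png',a)
plan(.434,.201,.12,84)
E
```

```text
brass (280.7089453486833, 204.99444223898374) ((281.0, 205.5), (35.0, 76.0), 90.0) [[ 0.5801 -0.0001  0.015 ]]
copper (278.15180399632845, 239.5690884699569) ((278.0, 239.5), (33.0, 74.0), 90.0) [[ 0.5826 -0.031   0.015 ]]
yaw0 98.41 tilt 0.11 rz 3.60 shift [ 9.27 -8.31  0.27] pos [ 0.5799 -0.0007  0.1254]
```

View pics/w8.png

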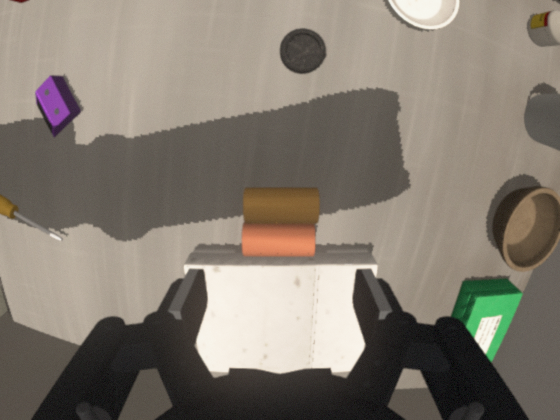

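View pics/chock.png

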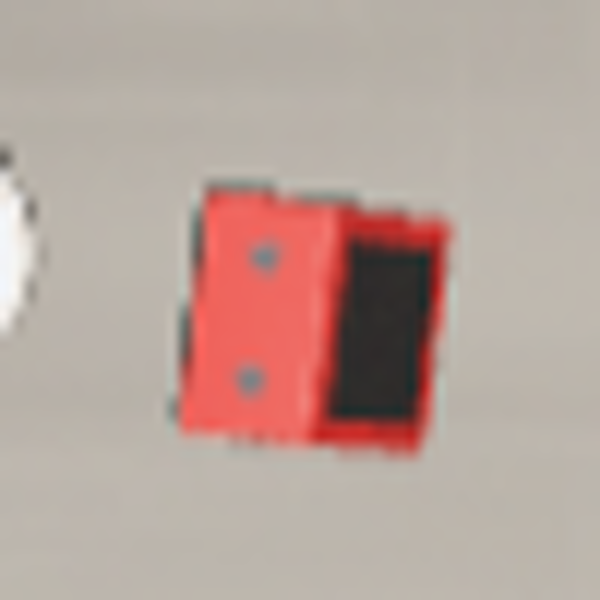

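```bash
python3 - <<'E'
from h import *
np.set_printoptions(precision=4,suppress=True)
t=cam('top')
P=onplane(t,np.array([[208,190],[345,205],[312,440],[180,432]])/12+[235,210],.02)
Q=onplane(t,np.array([[450,220],[420,455]])/12+[235,210],.0)
print(P,Q)
ang=lambda v:np.degrees(np.arctan2(v[1],v[0]))
print(ang(P[0]-P[3]),ang(P[1]-P[2]),ang(Q[0]-Q[1]),ang(P[1]-P[0]),np.linalg.norm(P[0]-P[3]),np.linalg.norm(P[1]-P[0]))
c=P.mean(0);print('top mid',c,'toe',Q.mean(0), np.linalg.norm((Q.mean(0)-c)[:2]))
E
```

```text
[[0.4571 0.2187 0.02  ]
 [0.4547 0.1939 0.02  ]
 [0.4122 0.1992 0.02  ]
 [0.4134 0.2231 0.02  ]] [[0.4521 0.1756 0.    ]
 [0.4088 0.1805 0.    ]]
-5.704740217715411 -7.157597883720953 -6.4819862020787475 -95.516077350256 0.04395031765688828 0.024941888139226643
top mid [0.4343 0.2087 0.02  ] toe [0.4305 0.1781 0.    ] 0.030874408571859774
```

jog_arm:
  moves: [0,0,0,0,0,0.92,0.85,0,0,0,0,0,0.92,0.85,0,0,0,0,0,0.92,0.85,0,0,0,0,0,0.92,0.85,0.95,-0.85,0,0,0,0,0.85,0.95,-0.85,0,0,0,0,0.85,0.95,-0.85,0,0,0,0,0.85,0.95,-0.85,0,0,0,0,0.8]

```text
t: 22.73
eef_pos: [0.5203, 0.0832, 0.1259]
tool_rot: [-0.0, 0.745, 0.667, -0.0]
contact_force: [0.4, 1.2, -0.4]
gripper_width: 0.797
grasp_force: 0.0
```

jog_arm:
  moves: [0.95,-0.85,0.2,0,0,0,0.8,0.95,-0.85,0.3,0,0,0,0.8,0.95,-0.85,0.5,0,0,0,0.8,0.95,-0.85,0.5,0,0,0,0.8,0.95,-0.85,0.5,0,0,0,0.8,0.5,-0.5,0.5,0,0,0,0.8,0,0,0,0,0,0,0.8,0,0,0,0,0,0,0.8]

```text
t: 23.4
eef_pos: [0.4376, 0.1976, 0.0758]
tool_rot: [-0.0, 0.744, 0.668, -0.001]
contact_force: [0.6, 0.4, 0.4]
gripper_width: 0.799
grasp_force: 0.0
```

```bash
python3 - <<'E'
from h import *
w=cam('wrist','pics/w9.png')
plan(.4343,.2085,.006,83.7)
E
```

```text
yaw0 83.70 tilt 0.05 rz 0.00 shift [ 0.55 -0.28  3.51] pos [0.4386 0.1969 0.0763]
```

View pics/w9.png

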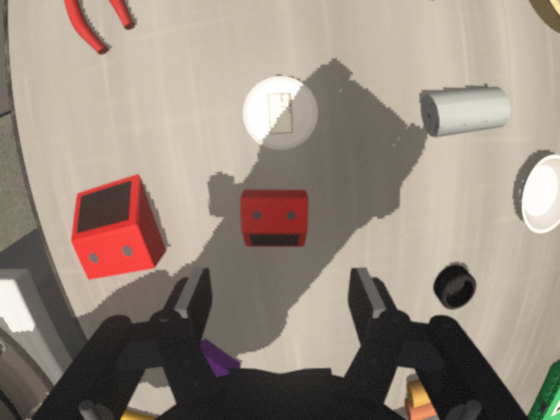

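jog_arm:
  moves: [0.28,-0.14,0.3,0,0,0,0.8,0.27,-0.14,0.6,0,0,0,0.8,0,0,0.8,0,0,0,0.8,0,0,0.8,0,0,0,0.8,0,0,0.6,0,0,0,0.8,0,0,0.3,0,0,0,0.8,0,0,0.1,0,0,0,0.8,0,0,0,0,0,0,0.8]

```text
t: 24.12
eef_pos: [0.4343, 0.2086, 0.0063]
tool_rot: [-0.0, 0.745, 0.667, -0.0]
contact_force: [-0.3, -0.1, -1.2]
gripper_width: 0.795
grasp_force: 0.0
```

jog_arm:
  moves: [0,0,0,0,0,0,0.3,0,0,0,0,0,0,0.3,0,0,0,0,0,0,0.3,0,0,0,0,0,0,0.3,0,0,0,0,0,0,0.3,0,0,0,0,0,0,0.3,0,0,0,0,0,0,0.3,0,0,0,0,0,0,0.3]

```text
t: 24.78
eef_pos: [0.4349, 0.2091, 0.0075]
tool_rot: [0.0, 0.745, 0.667, 0.001]
contact_force: [-1.2, -0.5, 6.4]
gripper_width: 0.495
grasp_force: 61.3
```

```bash
python3 - <<'E'
from h import *
plan(.4343,.2085,.006,83.7);plan(.574,.060,.036,98.4)
E
```

```text
yaw0 83.68 tilt 0.11 rz -0.01 shift [-0.03 -0.03  0.08] pos [0.4349 0.2091 0.0075]
yaw0 83.68 tilt 0.11 rz -3.68 shift [-8.39  5.79 -1.42] pos [0.4349 0.2091 0.0075]
```

jog_arm:
  moves: [0,0,-0.3,0,0,0,0.3,0,0,-0.8,0,0,-0.92,0.3,0,0,-0.8,0,0,-0.92,0.3,0,0,-0.7,0,0,-0.92,0.3,0,0,0,0,0,-0.92,0.3,-0.9,0.56,0,0,0,0,0.3,-0.9,0.56,0,0,0,0,0.3,-0.9,0.56,0,0,0,0,0.3]

```text
t: 25.45
eef_pos: [0.4756, 0.1597, 0.0591]
tool_rot: [0.0, 0.653, 0.757, 0.0]
contact_force: [1.3, 0.8, -1.5]
gripper_width: 0.495
grasp_force: 61.5
```

jog_arm:
  moves: [-0.9,0.56,0,0,0,0,0.3,-0.9,0.56,0,0,0,0,0.3,-0.9,0.56,0,0,0,0,0.3,-0.9,0.56,0,0,0,0,0.3,-0.8,0.5,0,0,0,0,0.3,-0.5,0.3,0,0,0,0,0.3,0,0,0,0,0,0,0.3,0,0,0,0,0,0,0.3]

```text
t: 26.12
eef_pos: [0.5495, 0.0722, 0.0586]
tool_rot: [-0.0, 0.654, 0.757, 0.0]
contact_force: [0.1, 0.7, -0.9]
gripper_width: 0.494
grasp_force: 61.5
```

```bash
python3 - <<'E'
from h import *
plan(.573,.046,.009,98.4);o=get_obs();print(o['contact_force'],o['grasp_force'])
E
```

```text
yaw0 98.35 tilt 0.03 rz -0.01 shift [-1.47  0.97  2.48] pos [0.5495 0.0722 0.0586]
[ 0.13278438  0.65005577 -0.94326629] 61.53710788465105
```

jog_arm:
  moves: [-0.7,0.48,0.2,0,0,0,0.3,-0.6,0.48,0.5,0,0,0,0.3,0,0,0.6,0,0,0,0.3,0,0,0.6,0,0,0,0.3,0,0,0.4,0,0,0,0.3,0,0,0.1,0,0,0,0.3,0,0,0,0,0,0,0.3,0,0,0,0,0,0,0.3]

```text
t: 26.78
eef_pos: [0.5722, 0.0502, 0.0106]
tool_rot: [-0.0, 0.653, 0.757, 0.0]
contact_force: [-0.8, -0.2, -2.4]
gripper_width: 0.494
grasp_force: 61.5
```

```bash
python3 - <<'E'
from h import *
plan(.574,.037,.0075,98.4);o=get_obs();print(o['contact_force'],o['grasp_force'])
E
```

```text
yaw0 98.48 tilt 0.02 rz 0.02 shift [-0.67 -0.01  0.16] pos [0.5722 0.0502 0.0106]
[-0.80788584 -0.18061555 -2.40220897] 61.523133114678785
```

Lower onto the bench, then slide in.

jog_arm:
  moves: [0,0,0.08,0,0,0,0.3,0,0,0.07,0,0,0,0.3,-0.15,0,0,0,0,0,0.3,-0.15,0,0,0,0,0,0.3,-0.1,0,0,0,0,0,0.3,-0.05,0,0,0,0,0,0.3,0,0,0,0,0,0,0.3,0,0,0,0,0,0,0.3]

```text
t: 27.45
eef_pos: [0.5741, 0.0401, 0.0076]
tool_rot: [0.0, 0.654, 0.757, 0.0]
contact_force: [-0.2, -0.4, -1.6]
gripper_width: 0.497
grasp_force: 61.7
```

jog_arm:
  moves: [-0.06,0,0,0,0,0,0.3,0,0,0,0,0,0,0.3,-0.06,0,0,0,0,0,0.3,0,0,0,0,0,0,0.3,0,0,0,0,0,0,0.3,0,0,0,0,0,0,0.3,0,0,0,0,0,0,0.3,0,0,0,0,0,0,0.3]

```text
t: 28.12
eef_pos: [0.5744, 0.0381, 0.0076]
tool_rot: [0.0, 0.653, 0.757, 0.0]
contact_force: [-0.3, 1.0, 0.8]
gripper_width: 0.494
grasp_force: 61.8
```

jog_arm:
  moves: [-0.05,0,0,0,0,0,0.3,0,0,0,0,0,0,0.3,-0.05,0,0,0,0,0,0.3,0,0,0,0,0,0,0.3,0,0,0,0,0,0,0.3,0,0,0,0,0,0,0.3,0,0,0,0,0,0,0.3,0,0,0,0,0,0,0.3]

```text
t: 28.78
eef_pos: [0.5746, 0.0364, 0.0076]
tool_rot: [-0.0, 0.653, 0.757, 0.0]
contact_force: [-0.5, 2.3, 2.5]
gripper_width: 0.496
grasp_force: 61.9
```

jog_arm:
  moves: [-0.05,0,0,0,0,0,0.3,0,0,0,0,0,0,0.3,0,0,0,0,0,0,0.3,0,0,0,0,0,0,0.3,0,0,0,0,0,0,0.3,0,0,0,0,0,0,0.3,0,0,0,0,0,0,0.3,0,0,0,0,0,0,0.3]

```text
t: 29.45
eef_pos: [0.5746, 0.0362, 0.0076]
tool_rot: [-0.0, 0.653, 0.757, 0.001]
contact_force: [-1.5, 5.3, 1.9]
gripper_width: 0.498
grasp_force: 62.0
```

jog_arm:
  moves: [-0.05,0,0,0,0,0,0.3,0,0,0,0,0,0,0.3,0,0,0,0,0,0,0.3,-0.05,0,0,0,0,0,0.3,0,0,0,0,0,0,0.3,0,0,0,0,0,0,0.3,0,0,0,0,0,0,0.3,0,0,0,0,0,0,0.3]

```text
t: 30.12
eef_pos: [0.5746, 0.0361, 0.0076]
tool_rot: [-0.001, 0.653, 0.758, 0.001]
contact_force: [-2.4, 8.6, 0.6]
gripper_width: 0.501
grasp_force: 62.0
```

jog_arm:
  moves: [0,0,0,0,0,0,0.6,0,0,0,0,0,0,0.7,0,0,0,0,0,0,0.75,0,0,0,0,0,0,0.75,0,0,-0.2,0,0,0,0.75,0,0,-0.6,0,0,0,0.75,0,0,-1,0,0,0,0.8,0,0,-1,0,0,0,0.85]

```text
t: 30.78
eef_pos: [0.5746, 0.0329, 0.0646]
tool_rot: [-0.0, 0.653, 0.757, -0.0]
contact_force: [-0.1, -0.2, -0.3]
gripper_width: 0.851
grasp_force: 0.0
```

jog_arm:
  moves: [0,0,-1,0,0,0,0.85,0,0,-1,0,0,0,0.85,0,0,-0.7,0,0,0,0.85,0,0,-0.3,0,0,0,0.85,0,0,0,0,0,0,0.85,0,0,0,0,0,0,0.85,0,0,0,0,0,0,0.85,0,0,0,0,0,0,0.85]

```text
t: 31.45
eef_pos: [0.5742, 0.033, 0.1224]
tool_rot: [-0.001, 0.653, 0.757, -0.001]
contact_force: [0.3, 0.1, 0.7]
gripper_width: 0.851
grasp_force: 0.0
```

```bash
python3 - <<'E'
from h import *
np.set_printoptions(precision=4,suppress=True)
w=cam('wrist','pics/w10.png')
HSV['brass']=[(15,110,60),(25,255,255)];HSV['copper']=[(4,90,50),(13,225,255)];HSV['red']=[(0,170,50),(3,255,255)]
for n in('brass','copper','red'):
  for k in blobs(w,n,500):print(n,cen(k),cv2.minAreaRect(k),onplane(w,cen(k),.015))
plan(.5747,.2706,.12,96.7)
E
```

```text
brass (281.7417811496138, 244.9708837400041) ((281.5, 244.5), (35.0, 73.0), 90.0) [[ 0.5804 -0.0003  0.015 ]]
copper (279.16989407480963, 277.46094008606417) ((279.0, 277.0), (70.0, 30.0), 0.0) [[ 0.5829 -0.0323  0.015 ]]
red (280.94364744491327, 202.36915142991091) ((280.9999694824219, 205.49998474121094), (40.99999237060547, 53.99999237060547), 90.0) [[0.5741 0.0369 0.015 ]]
red (28.41350067842605, 13.331863410221617) ((31.0, 15.0), (30.0, 62.0), 90.0) [[0.3123 0.1886 0.015 ]]
yaw0 98.42 tilt 0.11 rz 0.43 shift [11.8   1.41  0.12] pos [0.5743 0.033  0.1225]
```

View pics/w10.png

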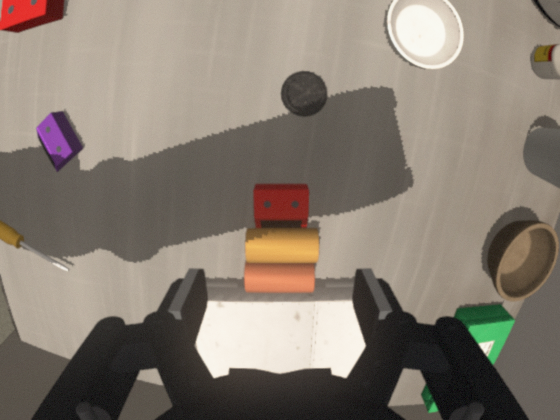

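jog_arm:
  moves: [0,0,0,0,0,0.43,0.85,0.95,0.12,0,0,0,0,0.85,0.95,0.12,0,0,0,0,0.85,0.95,0.12,0,0,0,0,0.85,0.95,0.12,0,0,0,0,0.85,0.95,0.12,0,0,0,0,0.85,0.95,0.12,0,0,0,0,0.85,0.95,0.12,0,0,0,0,0.85]

```text
t: 32.17
eef_pos: [0.5757, 0.168, 0.1227]
tool_rot: [-0.0, 0.665, 0.747, -0.001]
contact_force: [-0.2, 0.2, 1.0]
gripper_width: 0.85
grasp_force: 0.0
```

jog_arm:
  moves: [0.95,0.12,0.5,0,0,0,0.85,0.95,0.12,0.5,0,0,0,0.85,0.95,0.12,0.5,0,0,0,0.85,0.9,0.12,0.5,0,0,0,0.85,0.6,0.1,0.5,0,0,0,0.85,0.2,0,0,0,0,0,0.85,0,0,0,0,0,0,0.85,0,0,0,0,0,0,0.85]

```text
t: 32.83
eef_pos: [0.5773, 0.258, 0.0735]
tool_rot: [0.0, 0.665, 0.747, -0.0]
contact_force: [-0.3, 0.5, 0.8]
gripper_width: 0.85
grasp_force: 0.0
```

jog_arm:
  moves: [0,0,0,0,0,0,0.85,0,0,0,0,0,0,0.85,0,0,0,0,0,0,0.85,0,0,0,0,0,0,0.85,0,0,0,0,0,0,0.85,0,0,0,0,0,0,0.85,0,0,0,0,0,0,0.85,0,0,0,0,0,0,0.85]

```text
t: 33.5
eef_pos: [0.5771, 0.2588, 0.0735]
tool_rot: [0.0, 0.665, 0.747, -0.0]
contact_force: [-0.8, -0.7, 0.1]
gripper_width: 0.849
grasp_force: 0.0
```

```bash
python3 - <<'E'
from h import *
plan(.5747,.2706,.0105,96.7)
w=cam('wrist','pics/w11.png')
h=cv2.cvtColor(w['color'],cv2.COLOR_BGR2HSV);print(h[190:270:8,280].tolist())
HSV['steel']=[(0,0,60),(180,13,240)]
for k in blobs(w,'steel',800):print(cen(k),cv2.minAreaRect(k),onplane(w,cen(k),.015))
E
```

```text
yaw0 96.68 tilt 0.00 rz -0.00 shift [ 0.6  -0.05  3.15] pos [0.5771 0.2588 0.0735]
[[18, 34, 113], [26, 17, 105], [34, 18, 115], [27, 19, 121], [23, 20, 115], [34, 17, 107], [18, 32, 105], [17, 34, 105], [16, 33, 102], [17, 33, 107]]
```

```bash
python3 - <<'E'
from h import *
w=cam('wrist')
HSV['steel']=[(0,0,60),(180,26,240)]
w['color']=cv2.GaussianBlur(w['color'],(5,5),0)
m=np.zeros((420,560),np.uint8);m[170:270,200:360]=1;w['color'][m==0]=(0,0,255)
for k in blobs(w,'steel',300):print(cen(k),cv2.minAreaRect(k),onplane(w,cen(k),.015))
E
```

```text
(276.8258549599806, 214.34869431643625) ((276.5, 214.5), (45.0, 97.0), 90.0) [[0.57362013 0.26990747 0.015     ]]
```

jog_arm:
  moves: [0.29,-0.05,0.5,0,0,0,0.85,0.29,-0.05,0.6,0,0,0,0.85,0,0,0.6,0,0,0,0.85,0,0,0.6,0,0,0,0.85,0,0,0.47,0,0,0,0.85,0,0,0.2,0,0,0,0.85,0,0,0,0,0,0,0.85,0,0,0,0,0,0,0.85]

```text
t: 34.27
eef_pos: [0.5738, 0.27, 0.0138]
tool_rot: [-0.0, 0.665, 0.747, -0.0]
contact_force: [0.1, 0.0, 0.1]
gripper_width: 0.85
grasp_force: 0.0
```

jog_arm:
  moves: [0,0,0,0,0,0,0.5,0,0,0,0,0,0,0.5,0,0,0,0,0,0,0.5,0,0,0,0,0,0,0.5,0,0,0,0,0,0,0.5,0,0,0,0,0,0,0.5,0,0,0,0,0,0,0.5,0,0,0,0,0,0,0.5]

```text
t: 34.93
eef_pos: [0.5746, 0.2706, 0.0152]
tool_rot: [0.0, 0.665, 0.747, 0.001]
contact_force: [-0.4, -0.4, 5.9]
gripper_width: 0.679
grasp_force: 65.6
```

jog_arm:
  moves: [0,0,-0.3,0,0,0,0.5,0,0,-0.8,0,0,0,0.5,0,0,-1,0,0,0,0.5,0,0,-1,0,0,0,0.5,0,0,-0.8,0,0,0,0.5,0,0,-0.4,0,0,0,0.5,0,0,0,0,0,0,0.5,0,0,0,0,0,0,0.5]

```text
t: 35.6
eef_pos: [0.5733, 0.2696, 0.0996]
tool_rot: [-0.0, 0.665, 0.747, -0.0]
contact_force: [0.2, -0.1, -3.6]
gripper_width: 0.682
grasp_force: 65.5
```

```bash
python3 - <<'E'
from h import *
np.set_printoptions(precision=4,suppress=True)
w=cam('wrist','pics/w12.png');plan(.581,-.0155,.1,98.4)
HSV['steel']=[(0,0,60),(180,26,240)];c=w['color'];w['color']=cv2.GaussianBlur(c,(5,5),0)
o=get_obs();z=o['eef_pos'][2]
m=np.zeros((420,560),np.uint8);m[230:330,217:343]=1;w['color'][m==0]=(0,0,255)
for k in blobs(w,'steel',300):
    q=onplane(w,cen(k),z+.001);print(cen(k),cv2.minAreaRect(k),q,q-o['eef_pos'])
E
```

```text
yaw0 96.68 tilt 0.12 rz -0.43 shift [-14.15  -1.68  -0.06] pos [0.573  0.2694 0.0989]
(279.21607979519877, 275.05035502101146) ((279.5, 275.0), (58.0, 125.0), 90.0) [[0.5728 0.2698 0.0999]] [[-0.0001  0.0004  0.001 ]]
```

jog_arm:
  moves: [-0.4,-0.1,0,0,0,-0.43,0.5,-0.95,-0.12,0,0,0,0,0.5,-0.95,-0.12,0,0,0,0,0.5,-0.95,-0.12,0,0,0,0,0.5,-0.95,-0.12,0,0,0,0,0.5,-0.95,-0.12,0,0,0,0,0.5,-0.95,-0.12,0,0,0,0,0.5,-0.95,-0.12,0,0,0,0,0.5]

```text
t: 36.32
eef_pos: [0.5744, 0.1266, 0.0985]
tool_rot: [-0.001, 0.653, 0.757, -0.001]
contact_force: [-0.2, -0.3, -3.1]
gripper_width: 0.678
grasp_force: 65.5
```

jog_arm:
  moves: [-0.95,-0.12,0,0,0,0,0.5,-0.95,-0.12,0,0,0,0,0.5,-0.95,-0.12,0,0,0,0,0.5,-0.95,-0.12,0,0,0,0,0.5,-0.95,-0.12,0,0,0,0,0.5,-0.95,-0.12,0,0,0,0,0.5,-0.7,-0.1,0,0,0,0,0.5,-0.4,0,0,0,0,0,0.5]

```text
t: 36.98
eef_pos: [0.5778, -0.0119, 0.0984]
tool_rot: [-0.001, 0.654, 0.756, -0.002]
contact_force: [-0.2, -0.1, -4.5]
gripper_width: 0.68
grasp_force: 65.5
```

jog_arm:
  moves: [0,0,0.2,0,0,0,0.5,0,0,0.4,0,0,0,0.5,0,0,0.4,0,0,0,0.5,0,0,0.4,0,0,0,0.5,0,0,0.2,0,0,0,0.5,0,0,0,0,0,0,0.5,0,0,0,0,0,0,0.5,0,0,0,0,0,0,0.5]

```text
t: 37.65
eef_pos: [0.5795, -0.0086, 0.0683]
tool_rot: [0.0, 0.653, 0.757, 0.0]
contact_force: [-0.6, -0.2, -3.3]
gripper_width: 0.681
grasp_force: 65.4
```

```bash
python3 - <<'E'
from h import *
plan(.5815,-.0153,.042,98.4)
E
```

```text
yaw0 98.43 tilt 0.03 rz 0.01 shift [-0.35  0.05  1.32] pos [ 0.5795 -0.0086  0.0683]
```

jog_arm:
  moves: [-0.2,0.05,0,0,0,0,0.5,-0.15,0,0.2,0,0,0,0.5,0,0,0.4,0,0,0,0.5,0,0,0.3,0,0,0,0.5,0,0,0.2,0,0,0,0.5,0,0,0.1,0,0,0,0.5,0,0,0,0,0,0,0.5,0,0,0,0,0,0,0.5]

```text
t: 38.32
eef_pos: [0.5811, -0.0155, 0.0439]
tool_rot: [-0.0, 0.653, 0.757, -0.0]
contact_force: [-0.1, 0.2, -3.6]
gripper_width: 0.68
grasp_force: 65.5
```

```bash
python3 - <<'E'
from h import *
plan(.5815,-.0153,.040,98.4);o=get_obs();print(o['contact_force'])
E
```

```text
yaw0 98.43 tilt 0.02 rz 0.01 shift [0.01 0.02 0.2 ] pos [ 0.5811 -0.0155  0.0439]
[-0.11318938  0.16431171 -3.55422702]
```

jog_arm:
  moves: [0,0,0.05,0,0,0,0.5,0,0,0.05,0,0,0,0.5,0,0,0.05,0,0,0,0.5,0,0,0,0,0,0,0.5,0,0,0,0,0,0,0.5,0,0,0,0,0,0,0.5,0,0,0,0,0,0,0.5,0,0,0,0,0,0,0.5]

```text
t: 38.98
eef_pos: [0.5815, -0.0155, 0.0414]
tool_rot: [0.0, 0.653, 0.757, 0.0]
contact_force: [-0.1, 1.4, 1.2]
gripper_width: 0.678
grasp_force: 66.0
```

jog_arm:
  moves: [0,0,0.05,0,0,0,0.5,0,0,0,0,0,0,0.5,0,0,0,0,0,0,0.5,0,0,0,0,0,0,0.5,0,0,0,0,0,0,0.5,0,0,0,0,0,0,0.5,0,0,0,0,0,0,0.5,0,0,0,0,0,0,0.5]

```text
t: 39.65
eef_pos: [0.5815, -0.0152, 0.0412]
tool_rot: [0.0, 0.653, 0.757, 0.0]
contact_force: [-3.4, 0.9, 9.5]
gripper_width: 0.676
grasp_force: 67.0
```

jog_arm:
  moves: [0,0,-0.03,0,0,0,0.5,0,0,0,0,0,0,0.5,0,0,0,0,0,0,0.72,0,0,0,0,0,0,0.75,0,0,0,0,0,0,0.8,0,0,0,0,0,0,0.85,0,0,-0.2,0,0,0,0.85,0,0,-0.6,0,0,0,0.85]

```text
t: 40.32
eef_pos: [0.5799, -0.016, 0.0557]
tool_rot: [-0.001, 0.653, 0.757, -0.001]
contact_force: [-0.1, -0.1, 0.5]
gripper_width: 0.847
grasp_force: 0.0
```

jog_arm:
  moves: [0,0,-1,0,0,0,0.85,0,0,-1,0,0,0,0.85,0,0,-1,0,0,0,0.85,0,0,-1,0,0,0,0.85,0,0,-0.7,0,0,0,0.85,0,0,-0.3,0,0,0,0.85,0,0,0,0,0,0,0.85,0,0,0,0,0,0,0.85]

```text
t: 40.98
eef_pos: [0.5811, -0.0159, 0.1568]
tool_rot: [0.0, 0.653, 0.757, -0.0]
contact_force: [0.7, 0.2, -0.0]
gripper_width: 0.851
grasp_force: 0.0
```

jog_arm:
  moves: [0,0,-0.5,0,0,0,0.85,0,0,-0.5,0,0,0,0.85,0,0,0,0,0,0,0.85,0,0,0,0,0,0,0.85,0,0,0,0,0,0,0.85,0,0,0,0,0,0,0.85,0,0,0,0,0,0,0.85,0,0,0,0,0,0,0.85]

```text
t: 41.65
eef_pos: [0.581, -0.0158, 0.1763]
tool_rot: [-0.0, 0.653, 0.757, -0.0]
contact_force: [-0.6, 0.2, -0.0]
gripper_width: 0.851
grasp_force: 0.0
```

```bash
python3 - <<'E'
from h import *
np.set_printoptions(precision=4,suppress=True)
w=cam('wrist','pics/w13.png')
HSV['brass']=[(15,110,60),(25,255,255)];HSV['copper']=[(4,90,50),(13,225,255)];HSV['red']=[(0,170,50),(3,255,255)]
for n in('brass','copper','red'):
  for k in blobs(w,n,200):print(n,cen(k),cv2.minAreaRect(k),onplane(w,cen(k),.015))
E
```

```text
brass (18.765250544662308, 176.05691721132897) ((18.573678970336914, 176.2612762451172), (48.30193328857422, 16.08901023864746), 29.24882698059082) [[ 0.2621 -0.0402  0.015 ]]
brass (281.90185853723756, 169.28626821767614) ((282.0, 169.5), (21.0, 64.0), 90.0) [[0.5797 0.004  0.015 ]]
copper (280.0734463276836, 216.4197740112994) ((279.0, 216.5), (5.0, 62.0), 90.0) [[ 0.5851 -0.0434  0.015 ]]
red (280.99062805986847, 136.39488040285354) ((280.4999694824219, 139.5), (44.99999237060547, 34.99999237060547), -0.0) [[0.5742 0.035  0.015 ]]
```

View pics/w13.png

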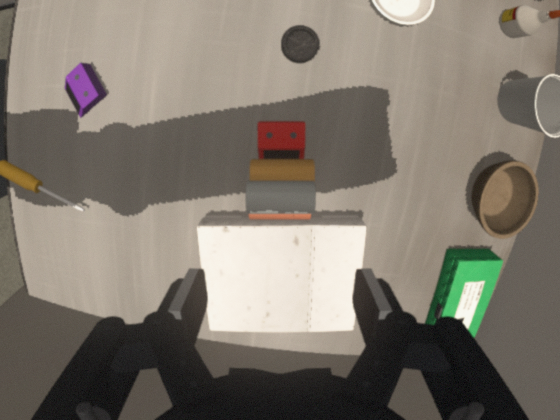

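The final wrist view shows the stack seated: chock at (281,138), brass (282,169), steel (280,197) in the groove with copper showing beneath it (280,216), all against the block's face. The bystanders are untouched and the gripper is clear, so I'm handing in.

```bash
python3 -c "
from station import *
print(hand_in())"
```

```text
the job is handed in; nothing more can be done
None
```

The stack is built and handed in after about 42 s of robot time: copper against the block's left face, brass touching it, the small red chock pushed up snugly, and steel resting in the groove. The tin, loupe and dish were not moved. The hand-in returned no verdict.

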